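# Rotate the solder-paste stock in a two-lane gravity rack

### The job

Take the oldest carton of green-banded solder paste, the one at the low front end of the green lane, and lay it flat, label up, in the black tray. Then load the new green-banded carton from the bench into the same lane from its raised rear end and press the row home gently, so that the three green cartons lie end to end in the lane, snug against each other and the front stop. Set the cartons down rather than drop them, and leave the orange cartons, the tin on the rack's shelf and the spool of solder where they are.

Things in the scene. Friction and masses are not known exactly. Their poses are not given: they have to be found in the camera images.
- lane_green: Slick metal chute with green tags, fixed; holds 3 cartons lengthwise. Origin on the bench under its middle; frame is level: z up, +x to the raised rear (loading) end, -x to the low front, y across. Floor slopes 24 degrees. Side guides 12 mm above the floor, 3 mm thick, 60 mm apart inside, flaring to 67 mm over the last 25 mm at the rear, which is open.
- green_stop (a point): Foot of the green lane's front stop, on the upper face of the floor, mid-width: lane x = -135, z = 35 mm. The stop is a lip 4 mm thick, 16 mm high square to the floor. A full row has its carton centres 45, 135 and 225 mm up the slope from here.
- green_mouth (a point): Upper rear end of the green lane's floor, mid-width, 285 mm up the slope from the stop. Floor friction is unknown and near the point of slipping: cartons may slide down by themselves when the way is free, or hang until pushed with a few newtons.
- lane_orange: The same chute with orange tags, 116 mm beside the green lane and parallel to it (either one may be nearer the robot); leave its cartons alone.
- rack: Fixed frame round both lanes; origin on the bench midway between them, axes parallel to theirs. A clear flat shelf covers x = -90 to 36, y = -144 to 144 mm, underside at z = 170, with a rim up to z = 200 mm. Posts 14 mm square at y = +-137, x = -78 and 22 mm. The front half of the first carton and the lanes' rear end are clear of the shelf.
- green_first: white carton 90 x 54 x 40 mm (x long, y wide, z high) with one green band round its middle and green end labels, about 0.15 to 0.28 kg; origin at the centre of its underside, x along its length (either way round is the same). The oldest: starts first in the green lane, against the front stop, pitched 24 degrees like the lane.
- green_second: white carton 90 x 54 x 40 mm (x long, y wide, z high) with one green band round its middle and green end labels, about 0.15 to 0.28 kg; origin at the centre of its underside, x along its length (either way round is the same). Starts second in the green lane.
- green_third: white carton 90 x 54 x 40 mm (x long, y wide, z high) with one green band round its middle and green end labels, about 0.15 to 0.28 kg; origin at the centre of its underside, x along its length (either way round is the same). Starts third in the green lane, the rearmost.
- green_new: white carton 90 x 54 x 40 mm (x long, y wide, z high) with one green band round its middle and green end labels, about 0.15 to 0.28 kg; origin at the centre of its underside, x along its length (either way round is the same). The new stock, lying flat, label up, on the bench to the robot's left, past the rear end of the lanes.
- orange_first: white carton 90 x 54 x 40 mm (x long, y wide, z high) with one orange band round its middle and orange end labels, about 0.15 to 0.28 kg; origin at the centre of its underside, x along its length (either way round is the same). First in the orange lane; bystander.
- orange_second: white carton 90 x 54 x 40 mm (x long, y wide, z high) with one orange band round its middle and orange end labels, about 0.15 to 0.28 kg; origin at the centre of its underside, x along its length (either way round is the same). Second in the orange lane; bystander.
- orange_spare: white carton 90 x 54 x 40 mm (x long, y wide, z high) with one orange band round its middle and orange end labels, about 0.15 to 0.28 kg; origin at the centre of its underside, x along its length (either way round is the same). Lies flat on the bench near the new green carton (the two may have changed places); bystander.
- tray_in (a point): Centre of the inner floor of the fixed black tray to the robot's right; the tray is 190 (x) x 150 (y) x 20 mm high with 4 mm walls and floor, x along its length.
- flux_tin: Flat round tin, 54 mm wide, 20 mm high, yellow lid, on the rack's clear shelf; bystander, origin at its underside.
- solder_spool: Blue-flanged spool of solder wire, 60 mm wide, 48 mm high, on the bench between the tray and the far edge; bystander, origin at its underside.
- tray: The black tray itself; origin at the centre of its underside, 4 mm below point tray_in.

How it is judged (in metres and radians):
On the way, in this order (a step that is already met when the one before it is completed fails the run):
1. the oldest green carton lies flat in the black tray, let go (horizontal distance between green_first and tray_in below 0.065 m and z of green_first in the frame of tray_in between -0.002 and 0.004 m and angle between green_first's own z axis and vertical below 0.08 rad and contact force between the fingers and green_first below 0.05 N), for 0.2 s.
2. the new carton lies in the green lane behind the others and the row is closed up to the front stop (x of green_second in the frame of lane_green between -0.0989 and -0.0902 m and y of green_second in the frame of lane_green between -0.006 and 0.006 m and z of green_second in the frame of lane_green between 0.0473 and 0.0599 m and angle between green_second's own z axis and vertical between 0.36 and 0.48 rad and x of green_third in the frame of lane_green between -0.0167 and -0.0062 m and y of green_third in the frame of lane_green between -0.006 and 0.006 m and z of green_third in the frame of lane_green between 0.0839 and 0.0973 m and angle between green_third's own z axis and vertical between 0.36 and 0.48 rad and x of green_new in the frame of lane_green between 0.0655 and 0.0779 m and y of green_new in the frame of lane_green between -0.006 and 0.006 m and z of green_new in the frame of lane_green between 0.1205 and 0.1348 m and angle between green_new's own z axis and vertical between 0.36 and 0.48 rad), for 0.2 s.
At the end, for the whole second after the job is handed in: Oldest green carton flat (4.5 deg), label up, on the tray floor. On the green lane floor lie the old second, old third and new carton, in that order from the front, within 4, 6 and 8 mm of a gapless row at the stop. All at rest (all of step 2 and horizontal distance between green_first and tray_in below 0.065 m and z of green_first in the frame of tray_in between -0.002 and 0.004 m and angle between green_first's own z axis and vertical below 0.08 rad and linear speed of each of green_first, green_second, green_third, green_new below 0.01 m/s); the robot touches nothing.
It fails at once if a carton of the orange stock is shifted by more than 20 mm (distance of any of orange_first, orange_second, orange_spare from where it was at the start of the episode above 0.02 m).
It fails at once if the flux tin or the solder spool is shifted by more than 20 mm (distance of any of flux_tin, solder_spool from where it was at the start of the episode above 0.02 m).
It fails at once if the row is rammed: the new carton is pressed against the one before it with more than 60 N (contact force between green_new and green_third above 60 N).
It fails at once if the oldest or the new carton is let fall: it moves at over 0.6 m/s without being held (a fall of some 20 mm) ((contact force between the fingers and green_first below 0.01 N and linear speed of green_first above 0.6 m/s) or (contact force between the fingers and green_new below 0.01 N and linear speed of green_new above 0.6 m/s)).
It also fails if it takes over 72 s, if anything falls off the work surface, if the arm or the gripper's body presses on something with over 40 N, if the wrist force passes 120 N, or if a joint passes its speed limit or range.

### The arm

A 6-joint arm with a two-finger parallel gripper is mounted at the origin on the work surface. World frame = base frame: x ahead of the robot, y to its left, z up, the work surface at z = 0. Lengths are in m, angles in degrees, forces in N, time in s.
With the tool pointing down it reaches from about 0.375 to 0.975 m from the base axis. Payload 3.8 kg.
Tool frame: the origin (TCP) lies midway between the tips of the shut fingers; the grasp point (between the pads) lies 19 mm behind it (arm.grasp_offset is the z of the grasp point in the tool frame, in m); z points along the fingers, y is the line along which they close (so a half turn about z gives the same grasp; the last joint's range is limited). The gripper opens to 88 mm and grips with 3 to 60 N. Pads are 18 mm wide; open, the fingers measure 123 mm over their backs; the gripper's body (75 mm by 187 mm) begins 45 mm behind the grasp point.
Start: joints at [-77, 15.12, 91.902, -0, 72.978, -2.114], TCP at [0.176, -0.652, 0.239] pointing down, gripper open.
Joint ranges: [-150.88, 150.88], [-54.13, 125.18], [17.81, 147.31], [-75.09, 255.09], [0, 152.58], [-146.25, 146.25]. Speed limits (degrees/s): [147.25, 147.25, 180, 180, 180, 180].

### API

Orientations are given as [roll, pitch, yaw] about the fixed x, y, z axes, in that order (R = Rz(yaw) Ry(pitch) Rx(roll)).
In Python, from workcell import arm, hand, vision, models, telemetry gives the robot as it stands. Calls block until the motion is done:
- arm.reach(position, orientation): joint-space move of the TCP to a pose.
- arm.move_linear(position, max_speed=0.15, frame=None, until_force=None): straight line of the TCP; frame=None keeps the orientation; max_speed is the mean speed in m/s. With until_force (N) it stops when the force on the tool has changed by that much, and returns True; else False.
- arm.set_joints(angles): joint-space move.
- hand.release() and hand.grasp(squeeze=None): open the fingers fully, or close them until they stop; squeeze is the grip in N (None keeps the last).
- arm.hold(seconds).
- arm.inverse_kinematics(position, orientation): joint angles nearest the present ones, or None.
- vision.snapshot(name): name is "side" or "top" or "wrist"; returns (picture, depth): 420x560x3 uint8, red, green, blue; 420x560 float32, m along the optical axis (not along the pixel's ray), 0 where there is no reading.
- vision.camera_info(name): a dict with "intrinsics" (3x3 intrinsics, pixels), "world_from_camera" (4x4, takes a point from camera to world coordinates). Camera axes: x right, y up, looking along -z (the intrinsics and any distortion apply to the point x, -y, -z); pixel columns grow to the right and rows downward; lengths in m; the calibration is good to about 2 mm. A picture is of the moment at which its call begins: read the wrist's pose just before it. camera_info takes no time and is no camera call; for the wrist camera it gives the pose at the moment of the call.
A pose or a line that the arm cannot do raises arm.MotionError and nothing moves.
- arm.job_done(): hands the job in; it is judged then, once.
Trained networks look in the newest picture that a camera, given by its name, has taken for a name from the list of things; names that differ only in an ending like _2 or _b are one class to them, and where a whole thing is asked for, a point or a joint stands for the part that bears it (a point fixed in the world has none). Each returns a list of dicts, best first, with "p" (0 to 1); they miss things now and then, are a little off and sometimes report something else, mostly with a low value. They report only what shows in the picture. A call takes as long as a camera call.
- models.outline_of(camera, target): "region" (420x560 bool, what is visible of it) and "xy" ([column, row] in pixels, amid what is visible of it).
- models.pinpoint(camera, target): "xy" ([column, row] in pixels: a listed point, or the origin of a listed thing).
Readings, each from a call of its own:
- telemetry.read_time(): time.
- telemetry.read_joint_pos(): joint angles.
- telemetry.read_qvel(): joint speeds.
- telemetry.read_joint_efforts(): joint torques, N m.
- telemetry.read_eef_pos(): TCP position.
- telemetry.read_orientation(): TCP orientation.
- telemetry.read_ft_force(): force on the tool from outside, world axes, zero at the start.
- telemetry.read_torque(): the same for the moment, N m.
- telemetry.read_width(): opening from 0.0 (shut) to 1.0 (fully open).
- telemetry.read_grasp_force(): force on a finger pad.
Only numpy, scipy, OpenCV 4.12 (cv2) and the standard library are available. Lean on these libraries where they do the work, as an engineer would, in place of code of your own. Each camera call takes 0.05 s, during which the arm holds its last target. There are 200 camera calls.

## Working session

There is one attempt and no reset: what is moved stays moved. The work goes in short steps, each a Python script; the robot and the scene stay as the last script left them, time stands still between calls to the robot, and variables do not carry over. Pictures are saved under pics/ and viewed, at most 10 in all, crops included, and the job is handed in when it is done.

```bash
ls; mkdir -p pics
python3 - <<'E'
from workcell import arm, hand, vision, models, telemetry
import cv2,numpy as np
for n in ("top","side"):
    p,d=vision.snapshot(n); cv2.imwrite(f"pics/{n}0.png",p[:,:,::-1]); np.save(f"pics/{n}0.npy",d)
    i=vision.camera_info(n); print(n,np.round(i["intrinsics"],1).tolist(),np.round(i["world_from_camera"],3).tolist(),[k for k in i])
print(telemetry.read_time(),arm.grasp_offset)
E
```

```text
pics
workcell.py
top [[423.5, 0.0, 285.7], [0.0, 423.5, 210.3], [0.0, 0.0, 1.0]] [[0.024, 0.997, -0.068, 0.449], [-1.0, 0.025, 0.012, 0.021], [0.014, 0.067, 0.998, 1.07], [0.0, 0.0, 0.0, 1.0]] ['intrinsics', 'world_from_camera']
side [[406.9, 0.0, 274.3], [0.0, 406.9, 208.4], [0.0, 0.0, 1.0]] [[0.957, 0.165, -0.24, 0.319], [-0.291, 0.486, -0.824, -0.754], [-0.019, 0.858, 0.513, 0.616], [0.0, 0.0, 0.0, 1.0]] ['intrinsics', 'world_from_camera']
0.1 -0.0187
```

View pics/top0.png

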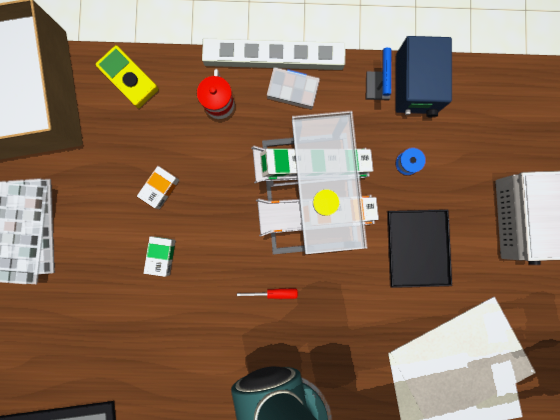

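View pics/side0.png

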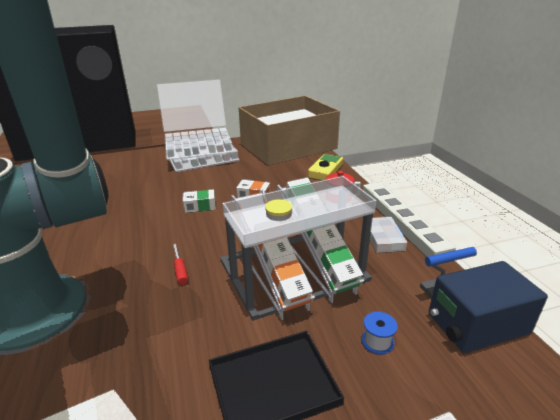

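Top view: the green lane is the far one (first carton's end at ~(365,160), rear mouth ~(257,162)). The near lane is orange, green_new is at ~(158,256), orange spare at ~(157,187) and the tray at ~(420,248). Side view: first green carton at ~(345,268) with its front half clear of the shelf, tray at ~(275,385).

```bash
cat > h.py <<'E'
from workcell import arm, hand, vision, models, telemetry
import cv2,numpy as np
def world(cam,d,pix):
    i=vision.camera_info(cam);K=i["intrinsics"];T=np.array(i["world_from_camera"])
    pix=np.atleast_2d(pix);d=np.broadcast_to(d,len(pix))
    c=np.stack([(pix[:,0]-K[0][2])/K[0][0]*d,-(pix[:,1]-K[1][2])/K[1][1]*d,-d],1)
    return c@T[:3,:3].T+T[:3,3]
def at_z(cam,pix,z):
    T=np.array(vision.camera_info(cam)["world_from_camera"]);p=world(cam,1.0,pix)[0];o=T[:3,3]
    return o+(p-o)*(z-o[2])/(p[2]-o[2])
def region_pts(cam,D,m):
    m=m&(D>0);r,c=np.nonzero(m);return world(cam,D[m],np.stack([c,r],1))
E
python3 - <<'E'
from h import *
np.set_printoptions(precision=4,suppress=True)
D={}
for n in("top","side"):
    _,D[n]=vision.snapshot(n)
    for t,z in [("green_stop",.035),("green_mouth",.151),("rack",0),("lane_green",0),("lane_orange",0),("tray_in",.004),("green_new",0),("orange_spare",0)]:
        for r in models.pinpoint(n,t)[:1]: print(n,t,r["p"],r["xy"],at_z(n,r["xy"],z))
for n in("top","side"):
  for t in("green_first","orange_first","tray","flux_tin","solder_spool"):
    for r in models.outline_of(n,t):
        if r["p"]<.2: continue
        P=region_pts(n,D[n],np.array(r["region"]));
        rect=cv2.minAreaRect(P[:,:2].astype(np.float32)*1000)
        print(n,t,r["p"],r["xy"],len(P),P.mean(0),"z5-95",np.percentile(P[:,2],[5,50,95]),np.round(rect,1) if 0 else rect)
E
```

```text
top green_stop 0.95 [364.9, 161.0] [ 0.646  -0.1847  0.035 ]
top green_mouth 0.77 [251.4, 164.6] [0.6091 0.0871 0.151 ]
top lane_green 0.88 [306.8, 166.1] [ 0.6355 -0.0432  0.    ]
top tray_in 0.6 [418.4, 244.7] [ 0.4425 -0.3285  0.004 ]
top green_new 0.84 [158.2, 255.3] [0.4001 0.3241 0.    ]
top orange_spare 0.71 [157.4, 184.3] [0.5788 0.3341 0.    ]
side green_stop 0.72 [350.2, 288.6] [ 0.6463 -0.1834  0.035 ]
side green_mouth 0.7 [292.0, 184.0] [0.6125 0.0905 0.151 ]
side lane_green 0.84 [313.1, 262.8] [ 0.6219 -0.0389  0.    ]
side lane_orange 0.76 [269.5, 278.1] [ 0.5066 -0.0597  0.    ]
side tray_in 0.76 [271.7, 383.8] [ 0.4323 -0.327   0.004 ]
side green_new 0.69 [200.9, 202.5] [0.4062 0.3399 0.    ]
side orange_spare 0.82 [254.4, 196.1] [0.5707 0.326  0.    ]
top green_first 0.8 [366.3, 161.6] 318 [ 0.6375 -0.1748  0.0785] z5-95 [0.0692 0.0791 0.0871] ((639.4749755859375, -175.97862243652344), (54.69868469238281, 42.68636703491211), 13.537500381469727)
top green_first 0.32 [259.7, 175.3] 403 [0.6011 0.0371 0.1308] z5-95 [0.0451 0.1456 0.1556] ((601.2678833007812, -51.2368469
[... 2286 characters left out ...]
19 ] ((438.13311767578125, -317.51971435546875), (197.56605529785156, 170.27894592285156), 3.0085136890411377)
side flux_tin 0.96 [280.0, 207.5] 460 [ 0.524  -0.0819  0.1912] z5-95 [0.1784 0.1946 0.1963] ((525.95361328125, -75.29841613769531), (49.99425506591797, 51.23951721191406), 70.32424926757812)
side solder_spool 0.8 [380.7, 336.0] 1198 [ 0.6456 -0.3047  0.0331] z5-95 [0.0027 0.0465 0.0492] ((666.6245727539062, -280.57891845703125), (111.7696762084961, 59.81599426269531), 46.2641487121582)
side solder_spool 0.47 [325.7, 276.4] 395 [ 0.6153 -0.1432  0.057 ] z5-95 [0.0231 0.0529 0.0896] ((631.7197875976562, -118.21964263916016), (67.99237823486328, 139.33287048339844), 7.137972831726074)
```

```bash
cat >> h.py <<'E'
from scipy.spatial.transform import Rotation as Ro
def eul(z,y):
    """orientation with approach z and closing axis +-y; returns the option nearest current joints given later"""
    z=np.array(z,float)/np.linalg.norm(z);y=np.array(y,float);y-=z*(y@z);y/=np.linalg.norm(y)
    return [Ro.from_matrix(np.stack([np.cross(s*y,z),s*y,z],1)).as_euler("xyz",degrees=True).tolist() for s in(1,-1)]
def best(p,z,y):
    q0=np.array(telemetry.read_joint_pos());o=[]
    for e in eul(z,y):
        q=arm.inverse_kinematics(list(p),e)
        if q is not None:o.append((np.abs(np.array(q)-q0).max(),e,q))
    o.sort(key=lambda t:t[0]);return [(e,q) for _,e,q in o]
E
python3 - <<'E'
from h import *
np.set_printoptions(precision=4,suppress=True)
yw=np.radians(97.3);u=np.array([np.cos(yw),np.sin(yw),0]);v=np.array([-u[1],u[0],0])
for k,p,y in [("front",(.65,-.19,.30),v),("rear",(.61,.13,.33),v),("new",(.40,.30,.27),(0,1,0))]:
    e,q=best(p,(0,0,-1),y)[0]; arm.reach(list(p),e); arm.hold(.3)
    I=vision.camera_info("wrist"); P,D=vision.snapshot("wrist")
    np.savez(f"pics/{k}.npz",D=D,P=P,K=I["intrinsics"],T=I["world_from_camera"]); cv2.imwrite(f"pics/{k}.png",P[:,:,::-1])
    print(k,e,np.array(q),telemetry.read_time(),np.array(I["world_from_camera"])[:3,3])
    for t in("green_stop","green_mouth","green_new","orange_spare","lane_green"):
        for r in models.pinpoint("wrist",t)[:2]:
            if r["p"]>.3: print(t,r["p"],r["xy"],at_z("wrist",r["xy"],{"green_stop":.035,"green_mouth":.151}.get(t,0)))
a=[cv2.imread(f"pics/{k}.png") for k in("front","rear","new")]
cv2.imwrite("pics/w3.png",cv2.resize(np.vstack([np.hstack(a[:2]),np.hstack([a[2],a[2]*0])]),(800,600)))
E
```

```text
front [180.0, 0.0, 97.3] [-18.4012  13.6849  87.2719   0.      79.0432 -25.7012] 4.2167 [ 0.6414 -0.1169  0.4467]
rear [180.0, 0.0, 97.3] [ 9.7426  7.194  91.7588 -0.     81.0472  2.4426] 6.05 [0.6019 0.2026 0.4766]
green_mouth 0.86 [278.1, 229.9] [0.6158 0.0806 0.151 ]
green_mouth 0.35 [190.5, 346.3] [ 0.5235 -0.0935  0.151 ]
green_new 0.69 [145.4, 12.5] [0.4015 0.3163 0.    ]
orange_spare 0.77 [270.5, 20.5] [0.5728 0.3288 0.    ]
lane_green 0.61 [195.1, 299.2] [ 0.491 -0.127  0.   ]
new [180.0, 0.0, 180.0] [ 34.0154  -5.1765 110.5481   0.      74.6283 -55.9846] 7.725 [0.3272 0.2994 0.4169]
green_new 0.77 [294.1, 174.3] [0.4027 0.3201 0.    ]
green_new 0.65 [44.3, 245.6] [ 0.5099 -0.0496  0.    ]
orange_spare 0.65 [298.6, 278.4] [0.5644 0.3294 0.    ]
```

View pics/w3.png

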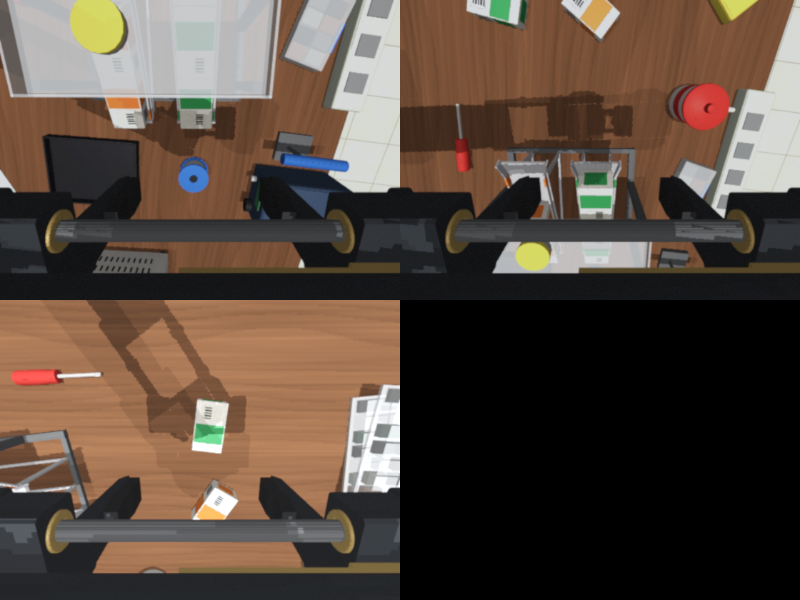

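Wrist views: front (upper left) shows green_first's front end at ~(197,112) clear of the shelf edge. Rear (upper right) shows the mouth at ~(597,170) with the third carton's green band behind it. The lower one shows green_new at ~(210,427), well apart from the orange spare. Next I refine with depth.

```bash
cat > fit.py <<'E'
from h import *
np.set_printoptions(precision=1,suppress=True)
def cloud(k):
    f=np.load(f"pics/{k}.npz");D=f["D"];K=f["K"];T=f["T"];r,c=np.nonzero(D>0);d=D[r,c]
    q=np.stack([(c-K[0,2])/K[0,0]*d,-(r-K[1,2])/K[1,1]*d,-d],1)
    return q@T[:3,:3].T+T[:3,3],f["P"][r,c].astype(int)
if __name__=="__main__":
    yw=np.radians(97.3);u=np.array([np.cos(yw),np.sin(yw)]);v=np.array([-u[1],u[0]]);st=np.array([.646,-.184])
    for k in("front","rear"):
        P,C=cloud(k);d=P[:,:2]-st;s=d@u*1000-0;y=d@v*1000;z=P[:,2]*1000
        # slope coordinates
        t=np.radians(24);S=s*np.cos(t)+(z-35)*np.sin(t);H=-s*np.sin(t)+(z-35)*np.cos(t)
        m=(abs(y)<45)&(z>20)&(z<168)&((s<40) if k=="front" else (s>172))
        m2=m&(H>32)&(H<50);A=np.stack([S,y,H],1)[m2]
        print(k,"carton top n",m2.sum(),"S",np.percentile(A[:,0],[1,99]),"H med",np.median(A[:,2]))
        c=np.polyfit(A[:,0],A[:,2],1);print(" H slope deg",np.degrees(np.arctan(c[0])),"H at 0/270",np.polyval(c,[0,270]))
        for lo in np.arange(A[:,0].min(),A[:,0].max(),8):
            B=A[(A[:,0]>=lo)&(A[:,0]<lo+8)]
            if len(B)>20: print("  S",lo,"y",np.percentile(B[:,1],[2,98]),"mid",np.percentile(B[:,1],[2,98]).mean(),"n",len(B))
        g=m&(H>6)&(H<16)&(abs(y)>24);G=np.stack([S,y,H],1)[g]
        for sg in(-1,1):
            B=G[G[:,1]*sg>0]
            for lo in np.arange(150,300,15):
                b=B[(B[:,0]>=lo)&(B[:,0]<lo+15)]
                if len(b)>8: print("  guide",sg,lo,"y",np.percentile(b[:,1],[5,50,95]),len(b))
        f=m&(abs(H)<5)&(abs(y)<25)
        if f.sum()>10: print(" floor S",np.percentile(S[f],[1,99]),"H",np.median(H[f]),f.sum())
    P,C=cloud("new");m=(P[:,2]>.030)&(P[:,2]<.05)&(np.hypot(P[:,0]-.40,P[:,1]-.325)<.075)
    print("new",np.median(P[m,2])*1000,cv2.minAreaRect((P[m,:2]*1000).astype(np.float32)),m.sum())
E
python3 fit.py
```

```text
front carton top n 1806 S [-78.6  59.7] H med 37.92547890855015
 H slope deg -4.209908082317257 H at 0/270 [40.6 20.8]
  S -80.68938798654467 y [-10.   27.4] mid 8.707328618537229 n 111
  S 7.3106120134553265 y [-22.5  28.9] mid 3.193055330476586 n 181
  S 15.310612013455327 y [-22.8  28.7] mid 2.94422726042532 n 239
  S 23.310612013455327 y [-22.6  29.1] mid 3.2386008136430036 n 248
  S 31.310612013455327 y [-22.5  27.9] mid 2.6959417526746865 n 259
  S 39.31061201345533 y [-23.2  29.1] mid 2.970268899759237 n 272
  S 47.31061201345533 y [-23.1  29. ] mid 2.9581118465862186 n 278
  S 55.31061201345533 y [-23.1  28.8] mid 2.851222899678712 n 191
rear carton top n 793 S [205.2 242.1] H med 37.743063065251135
 H slope deg 0.36276004535078377 H at 0/270 [36.3 38. ]
  S 204.9929931712055 y [-23.   28.1] mid 2.5574244596989715 n 157
  S 212.9929931712055 y [-23.8  26.7] mid 1.4652429371695082 n 174
  S 220.9929931712055 y [-24.2  27.3] mid 1.5709431315725553 n 173
  S 228.9929931712055 y [-24.   27.5] mid 1.7696071737707726 n 169
  S 236.9929931712055 y [-25.3  28.6] mid 1.655708545160664 n 119
  guide -1 195 y [-30.8 -29.5 -28.8] 15
  guide -1 210 y [-31.1 -29.8 -28.6] 18
  guide -1 225 y [-30.8 -29.5 -28.3] 21
  guide -1 240 y [-31.2 -29.9 -28.6] 21
  guide -1 255 y [-31.5 -30.1 -28.3] 29
  guide -1 270 y [-34.  -31.  -24.4] 46
  guide -1 285 y [-37.9 -35.6 -32.8] 33
  guide 1 225 y [33.4 33.9 34.4] 9
  guide 1 240 y [32.3 33.5 34.8] 17
  guide 1 255 y [31.4 33.  34.4] 26
  guide 1 270 y [24.7 32.2 36.2] 61
  guide 1 285 y [35.8 38.3 40.6] 35
 floor S [277.2 293.1] H -2.2510417952433954 627
new 41.05497999594093 ((400.7900695800781, 316.7285461425781), (54.625064849853516, 90.74312591552734), 83.49861145019531) 3061
```

```bash
cat >> h.py <<'E'
YW=np.radians(96.9);U=np.array([np.cos(YW),np.sin(YW),0]);V=np.array([-U[1],U[0],0]);Z=np.array([0,0,1.])
t24=np.radians(24);SU=U*np.cos(t24)+Z*np.sin(t24);N=-U*np.sin(t24)+Z*np.cos(t24)
STOP=np.array([.6421,-.178,.035])
def L(s,h,y=0): return STOP+(SU*s+N*h+V*y)/1000
E
python3 - <<'E'
from h import *
np.set_printoptions(precision=4,suppress=True)
arm.move_linear([.40,.30,.33])
pre=L(33,110);e,q=best(pre,-N,V)[0]
arm.reach([.65,-.24,.32],e); arm.reach(pre.tolist(),e)
print(e,q)
hit=arm.move_linear(L(33,15.5).tolist(),max_speed=.06,until_force=8)
print("hit",hit,telemetry.read_eef_pos(),L(33,15.5),telemetry.read_ft_force())
hand.grasp(40); print("w",telemetry.read_width(),telemetry.read_grasp_force(),telemetry.read_ft_force())
arm.move_linear(L(33,42).tolist(),max_speed=.05)
p=L(33,42)-U*.12+Z*.08; arm.move_linear(p.tolist(),max_speed=.12)
print("w",telemetry.read_width(),telemetry.read_grasp_force(),telemetry.read_time(),p)
for n in("side","top"):
    P,D=vision.snapshot(n);cv2.imwrite(f"pics/{n}1.png",P[:,:,::-1])
cv2.imwrite("pics/m1.png",np.hstack([cv2.imread("pics/side1.png")[120:400,150:500],cv2.imread("pics/top1.png")[80:360,210:560]]))
E
```

```text
[-179.99999999999997, -24.000000000000007, 96.9] [-28.4734  26.6512  89.3679  19.7398  79.0968 -41.7356]
hit False [ 0.6396 -0.1546  0.0631] [ 0.6392 -0.1543  0.0626] [ 0.3397 -0.4581 -0.0703]
w 0.6073377453845255 39.99992527998984 [ 0.0595 -0.3556 -0.1649]
w 0.6071571513510483 40.00002312473953 15.7917 [ 0.6549 -0.2842  0.1668]
```

View pics/m1.png

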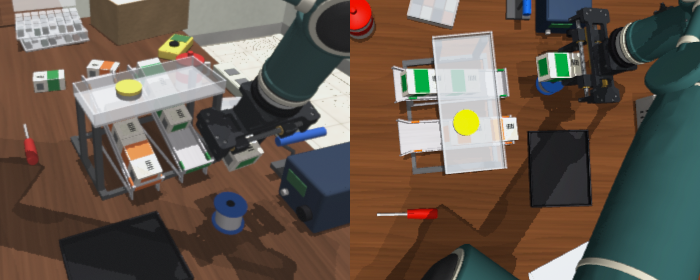

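The first carton is held (53 mm). The other two hang where they were, with the third still at the mouth at (418,80) of the right half, so the row will need pushing. Placing in the tray now.

Run:
```python
from h import *
np.set_printoptions(precision=4,suppress=True)
a=np.radians(2.6);yv=np.array([np.cos(a),np.sin(a),0]);ut=np.array([-np.sin(a),np.cos(a),0])
c=np.array([.437,-.327,0])-.012*ut
p=telemetry.read_eef_pos();e,q=best(c+Z*.17,-Z,yv)[0];print(e,q)
arm.move_linear([p[0]-.05,p[1]-.02,.19])
arm.reach((c+Z*.17).tolist(),e); arm.move_linear((c+Z*.05).tolist(),max_speed=.12); arm.hold(.2)
hit=arm.move_linear((c+Z*.012).tolist(),max_speed=.03,until_force=4)
print("hit",hit,telemetry.read_eef_pos(),telemetry.read_ft_force(),telemetry.read_time())
arm.hold(.2);hand.release();arm.move_linear((c+Z*.13).tolist());print(telemetry.read_time())
P,D=vision.snapshot("top");cv2.imwrite("pics/t2.png",P[:,:,::-1])
I=vision.camera_info("top");np.savez("pics/t2.npz",D=D,P=P,K=I["intrinsics"],T=I["world_from_camera"])
from fit import cloud
Q,_=cloud("t2");m=(Q[:,2]>.035)&(Q[:,2]<.055)&(abs(Q[:,0]-.437)<.09)&(abs(Q[:,1]+.327)<.07)
print(m.sum(),np.percentile(Q[m],[2,50,98],axis=0))
```

```text
[180.0, 0.0, 92.6] [-40.3452   5.1153 111.113    0.      63.7718 -42.9452]
hit True [ 0.4373 -0.3388  0.0199] [-0.1564  0.4814  3.8758] 19.4417
21.2
838 [[ 0.4 -0.4  0. ]
 [ 0.4 -0.3  0. ]
 [ 0.5 -0.3  0. ]]
```

```bash
cat >> h.py <<'E'
BETA=np.radians(6);AL=np.radians(30);GO=abs(arm.grasp_offset)
ZT=-(Z*np.cos(BETA)+U*np.sin(BETA))
def newtcp(s,h,y=0): # TCP for carton centre at slope s, underside h
    return L(s+27,h+34.5,y)+ZT*GO
E
python3 - <<'E'
from h import *
np.set_printoptions(precision=4,suppress=True)
w=np.radians(173.5);W=np.array([np.cos(w),np.sin(w),0]);Y=np.cross(Z,W)
zb=-(Z*np.cos(AL)+W*np.sin(AL));C=np.array([.4008,.3167,0])
g=C+W*.027+Z*.0345+zb*GO
pre=g-zb*.10
o=[]
q0=np.array(telemetry.read_joint_pos())
for i in(0,1):
    eb=eul(zb,Y)[i];el=eul(ZT,V)[i]
    qs=[arm.inverse_kinematics(p.tolist(),e) for p,e in((pre,eb),(g,eb),(newtcp(340,12),el),(newtcp(222,2),el))]
    print(i,[None if q is None else np.round(q,0) for q in qs])
    if all(q is not None for q in qs):o.append((np.abs(np.array(qs[2])-np.array(qs[0])).max(),i))
i=min(o)[1];eb=eul(zb,Y)[i];el=eul(ZT,V)[i]
p=telemetry.read_eef_pos();arm.move_linear([p[0],p[1],.28],max_speed=.25)
arm.reach((pre+Z*.05).tolist(),eb);arm.move_linear(pre.tolist())
hit=arm.move_linear(g.tolist(),max_speed=.07,until_force=8);print("hit",hit,np.array(telemetry.read_eef_pos())-g)
hand.grasp(55);print("w",telemetry.read_width(),telemetry.read_ft_force())
arm.move_linear((g+Z*.22).tolist(),max_speed=.15)
P0=newtcp(345,30);arm.reach(P0.tolist(),el);arm.move_linear(newtcp(340,12).tolist(),max_speed=.1);arm.hold(.3)
print("w",telemetry.read_width(),telemetry.read_time(),"choice",i,np.array(telemetry.read_eef_pos())-newtcp(340,12))
for n in("wrist","top"):
    I=vision.camera_info(n);P,D=vision.snapshot(n);np.savez(f"pics/{n}3.npz",D=D,P=P,K=I["intrinsics"],T=I["world_from_camera"]);cv2.imwrite(f"pics/{n}3.png",P[:,:,::-1])
a=cv2.imread("pics/wrist3.png");b=cv2.imread("pics/top3.png")[80:290,150:430]
cv2.imwrite("pics/m3.png",np.vstack([a[:300],cv2.resize(b,(560,420))[60:360]]))
E
```

```text
0 [None, None, None, None]
1 [array([ 61.,  -6., 136., -40.,  46.,   5.]), array([ 54.,   6., 136., -52.,  33.,  14.]), array([ 13.,  11., 101.,  -6.,  69.,   9.]), array([  4.,  13., 105.,  -7.,  62.,   0.])]
hit False [0.0001 0.0004 0.0004]
w 0.6088896124069199 [-1.2405 -0.3235  1.0833]
w 0.6087426938378375 30.5 choice 1 [0.0003 0.0002 0.0006]
```

View pics/m3.png

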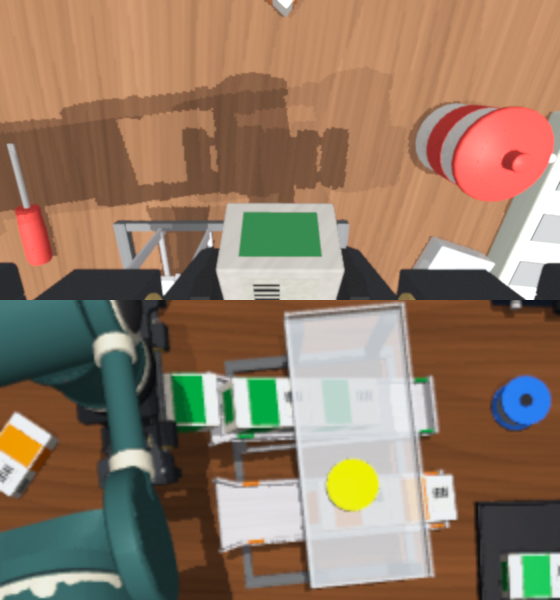

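The held carton is lined up behind the lane (lower half: held ~(192,402), third ~(265,403)). Checking its lateral offset against the guides in the top depth.

Run:
```python
from h import *
from fit import cloud
np.set_printoptions(precision=1,suppress=True)
Q,_=cloud("top3");d=(Q-STOP)*1000;S=d@SU;H=d@N;y=d@V
m=(abs(y)<42)&(H>20)&(H<70)&(S>190)&(S<360)
for lo in range(200,350,10):
    b=m&(S>=lo)&(S<lo+10)&(H>(46 if lo>285 else 33))&(H<(60 if lo>285 else 46))
    if b.sum()>10: print(lo,np.percentile(y[b],[2,98]),"mid",np.percentile(y[b],[2,98]).mean(),"H",np.median(H[b]),b.sum())
for lo in range(250,300,10):
  for sg in(-1,1):
    b=(S>=lo)&(S<lo+10)&(H>5)&(H<16)&(y*sg>25)&(y*sg<42)
    if b.sum(): print("guide",lo,sg,np.percentile(y[b],[5,50,95]),b.sum())
```

```text
200 [-23.8  28.3] mid 2.2236957828968293 H 38.58964223092438 59
210 [-24.   28.4] mid 2.1967336300995104 H 39.14755166722549 100
220 [-24.2  28.2] mid 2.008326197720592 H 39.18902615953016 101
230 [-23.7  28.1] mid 2.197373298214707 H 39.413777714995724 106
240 [-24.4  28. ] mid 1.808809742463831 H 39.68262073096291 104
250 [-24.2  27.8] mid 1.8396411125843155 H 39.06064864430968 116
260 [-23.9  27.3] mid 1.7360756050132373 H 38.74643678029384 101
270 [-23.4  26.9] mid 1.7168207070629062 H 37.62976131312537 46
290 [-25.1  26.6] mid 0.7543050801618421 H 51.593101713633814 47
300 [-25.3  27.1] mid 0.894884968408876 H 51.65274795028056 121
310 [-25.1  26.9] mid 0.919717639238371 H 52.10054794260872 118
320 [-25.3  27.9] mid 1.3198772323067747 H 52.18261995010701 129
330 [-25.   27.7] mid 1.3505818479544853 H 52.223101993551154 125
340 [-25.   25.9] mid 0.4352739219479158 H 52.05593255976063 116
guide 250 1 [28.9 32.7 35.4] 12
guide 260 -1 [-32.9 -30.9 -28.9] 7
guide 260 1 [28.7 33.7 35.8] 11
guide 270 -1 [-32.6 -31.3 -29.9] 8
guide 270 1 [26.1 35.3 37.8] 9
guide 280 -1 [-37.5 -37.5 -37.4] 2
guide 280 1 [37.5 39.4 41. ] 7
```

Run:
```python
from h import *
np.set_printoptions(precision=2,suppress=True)
arm.move_linear(newtcp(338,2,.6).tolist(),max_speed=.06)
def at():return (np.array(telemetry.read_eef_pos())-newtcp(0,0))*1000
f0=np.array(telemetry.read_ft_force())
for s in(290,250,221):
    hit=arm.move_linear(newtcp(s,1.5,.6).tolist(),max_speed=.045,until_force=18)
    a=at();f=np.array(telemetry.read_ft_force())-f0
    print(s,hit,"s",a@SU,"h",a@N,"y",a@V,"F along",f@SU,"n",f@N,"y",f@V,telemetry.read_time())
    if hit:break
P,D=vision.snapshot("side");Q,_=vision.snapshot("top")
cv2.imwrite("pics/m4.png",np.vstack([cv2.resize(P[140:340,190:430,::-1],(560,300)),cv2.resize(Q[80:290,150:430,::-1],(560,420))[60:360]]))
```

```text
290 False s 290.2072377599292 h 1.5435410020378677 y 0.5053865171828136 F along -0.5540818719468004 n 0.5317783326446528 y 0.5834894703823369 32.1333
250 False s 250.11730911172626 h 1.5406123828213707 y 0.5275027416326205 F along 0.6250850056430721 n 0.5853551249104166 y 0.21453041282803212 33.175
221 True s 225.59132214104815 h 0.7257262124814449 y 0.6404313486231865 F along 4.512637841386716 n 1.9397811161924419 y 0.4226942582886731 33.7417
```

View pics/m4.png

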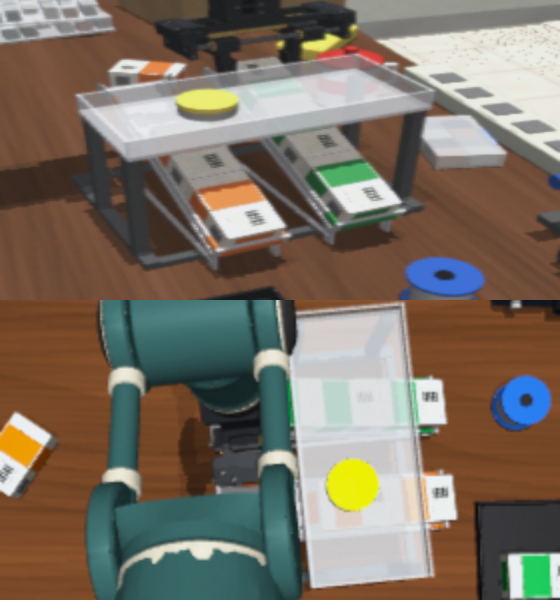

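The row is against the stop (front carton at ~(355,200), end to end). Release, back off, check.

Run:
```python
from h import *
from fit import cloud
np.set_printoptions(precision=1,suppress=True)
hand.release();arm.hold(.2)
p=np.array(telemetry.read_eef_pos());arm.move_linear((p-ZT*.03).tolist(),max_speed=.06);arm.move_linear((p-ZT*.1+U*.03).tolist())
arm.reach([.45,.22,.35],telemetry.read_orientation())
for n in("top","side"):
    I=vision.camera_info(n);P,D=vision.snapshot(n);np.savez(f"pics/{n}5.npz",D=D,P=P,K=I["intrinsics"],T=I["world_from_camera"]);cv2.imwrite(f"pics/{n}5.png",P[:,:,::-1])
    Q,_=cloud(n+"5");d=(Q-STOP)*1000;S=d@SU;H=d@N;y=d@V
    for lo,hi in((-10,60),(200,290)):
        b=(abs(y)<22)&(S>lo)&(S<hi)&(H>34)&(H<46)
        if b.sum(): print(n,lo,"S",np.percentile(S[b],[1,99]),"H",np.median(H[b]),"y",y[b].mean())
Q,_=cloud("top5");m=(Q[:,2]>.03)&(Q[:,2]<.06)&(abs(Q[:,0]-.437)<.09)&(abs(Q[:,1]+.327)<.07)
print("tray",m.sum(),np.median(Q[m],axis=0)*1000,cv2.minAreaRect((Q[m,:2]*1000).astype(np.float32)),telemetry.read_time())
A=np.c_[Q[m,:2],np.ones(m.sum())];print("tilt",np.linalg.lstsq(A,Q[m,2],rcond=None)[0][:2]*1000)
a=cv2.imread("pics/side5.png")[140:340,190:430];b=cv2.imread("pics/top5.png")[80:290,210:490]
cv2.imwrite("pics/m5.png",np.vstack([cv2.resize(a,(560,300)),cv2.resize(b,(560,420))[60:360]]))
```

```text
top -10 S [ 1.2 43.2] H 39.176968433830844 y 0.29650809986249194
top 200 S [205.3 271.3] H 39.094251722693706 y 0.12197698977452999
side -10 S [ 1.8 59.6] H 39.10385228224315 y 0.2296878152064559
side 200 S [253.2 271.5] H 39.326142755472134 y 0.5382154315246771
tray 856 [ 435.5 -322.1   43.6] ((435.085693359375, -325.4199523925781), (53.51742935180664, 92.5022201538086), 1.6368279457092285) 37.075
tilt [  7.6 -15.7]
```

View pics/m5.png

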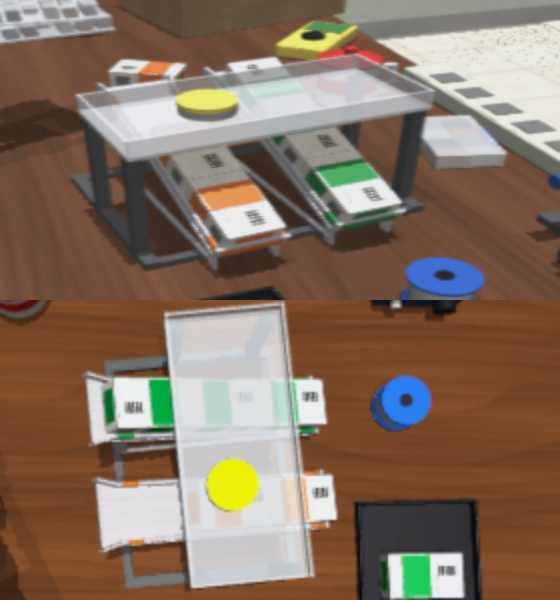

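The row spans 1 to 271 mm from the stop, so it is gapless. The oldest carton lies flat in the tray, and the bystanders look unmoved.

```bash
python3 -c "
from workcell import arm
print(arm.job_done())"
```

```text
the job is handed in; nothing more can be done
None
```

I handed the job in at about 37 s of robot time: the oldest green carton lies flat in the black tray, and the other three green cartons sit end to end in the lane against the front stop; the hand-in call gave no verdict.

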